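# Zero the coating gauge and hold its probe on the ring mark

### The arm

A 7-joint arm with a two-finger parallel gripper is mounted at the origin on a cart in front of the work surface, level with it; the furniture and walls round the work are solid. World frame = base frame: x ahead of the robot, y to its left, z up, the work surface at z = 0. Lengths are in m, angles in rad, forces in N, time in s.
With the tool pointing down it reaches from about 0.425 to 0.875 m from the base axis. Payload 4.7 kg.
Tool frame: the origin (TCP) lies midway between the tips of the shut fingers; the grasp point (between the pads) lies 19 mm behind it; z points along the fingers, y is the line along which they close (so a half turn about z gives the same grasp; the last joint's range is limited). The gripper opens to 85 mm and grips with 20 to 120 N. Pads are 22 mm wide; open, the fingers measure 114 mm over their backs; the gripper's body (76 mm by 85 mm) begins 54 mm behind the grasp point. The pads swing forward as they close: fully open they stand 13 mm farther back than shut.
Start: joints at [1.241, 0.321, -0.07, 1.45, 0.023, 1.371, -0.057], TCP at [0.219, -0.612, 0.231] pointing down, gripper open.
Joint ranges: [-2.86, 2.86], [-0.3, 2.09], [-1.38, 1.24], [0.06, 2.45], [-1.56, 4.7], [0.09, 2.05], [-2.69, 2.69]. Speed limits (rad/s): [2.57, 2.57, 3.14, 3.14, 3.14, 3.14, 3.14].

### API

Orientations are given as a rotation vector (axis times angle).
In Python, from cell import r gives the robot as it stands. The module is installed in compiled form; this text tells all that it offers. Calls block until the motion is done:
- r.move_pose(position, orientation): joint-space move of the TCP to a pose.
- r.movel(position, v=0.15, orientation=None, f_stop=None): straight line of the TCP; orientation=None keeps the orientation; v is the mean speed in m/s. With f_stop (N) it stops when the force on the tool has changed by that much, and returns True; else False.
- r.set_joints(angles): joint-space move.
- r.move_gripper(opening, grasp_force=None): finger opening in m; grasp_force is the grip in N (None keeps the last); returns when the fingers have stopped.
- r.wait(seconds).
- r.solve_ik(position, orientation): joint angles nearest the present ones, or None.
- r.sense(): the state.
- r.read_camera(name): name is "side" or "top"; returns a dict with "frame" (400x640x3 uint8, red, green, blue), "intrinsics" (3x3 intrinsics, pixels), "extrinsics" (4x4, takes a point from camera to world coordinates). Camera axes: x right, y down, z forward; pixel columns grow to the right and rows downward; lengths in m; the calibration is good to about 2 mm. A picture is of the moment at which its call begins. There is no depth.
A pose or a line that the arm cannot do raises r.Unreachable and nothing moves.
- r.job_done(): hands the job in; it is judged then, once.
The state is a dict: "time": time; "joint_positions": joint angles; "joint_velocities": joint speeds; "tau": joint torques, N m; "tool_pos": TCP position; "orientation": TCP orientation; "force": force on the tool from outside, world axes, zero at the start; "wrist_torque": the same for the moment, N m; "opening": finger opening in m; "finger_force": force on a finger pad.
Only numpy, scipy, OpenCV 4.12 (cv2) and the standard library are available. Lean on these libraries where they do the work, as an engineer would, in place of code of your own. Each camera call takes 0.05 s, during which the arm holds its last target. There are 200 camera calls.

### The job

First zero the gauge: press the round plunger head on its top right down to its stop and let it come back up. Then lift the probe out of its stand and hold its tip inside the ring mark (not the cross) on the sloping panel, square to the panel face, with a light push that sinks the spring tip about half way in, never to its stop. Finish while still holding the probe there, and leave the vial, dish and bead pot alone.

Things in the scene. Friction and masses are not known exactly. Their poses are not given: they have to be found in the camera images.
- gauge: grey plastic gauge box, fixed, 100 (x) x 110 (y) mm, flat top at 46 mm, dark display on its -x side; a guide boss 32 mm across rises to 54 mm in the middle of the top with the plunger in it. Origin: centre of its underside; z up
- plunger_top (a point): centre of the top of the black mushroom plunger head on the gauge (head 30 mm across, 9 mm thick), 75 mm above the bench when up. It moves straight down 10 mm to its stop
- plunger (a joint): travel of the plunger head in m: 0 up, 0.010 fully down at its stop. A spring pushes it back: 2 N to start, 6 N at the stop
- stand: fixed black block 80 x 80 x 50 mm on a 100 x 100 x 5 mm steel foot, with one 22 mm hole straight down, 46 mm deep, in the middle. Origin: centre of its underside; z up. The probe stands upright in the hole
- probe: loose hand probe, about 0.14 kg, upright in the stand. Origin on its axis, underside of its collar; z along the axis, away from the tip. Up from the origin: collar 34 mm across, z 0 to 5 mm, rests on the stand; square grip 24 x 24 mm to z 81 mm, flats facing own x and y (hold at z 45 mm); 3 mm cap. Down: barrel 18 mm across to z -26 mm, spring tip 8 mm across to z -40 mm
- probe_tip (a point): centre of the flat end of the probe's spring tip, 40 mm below the probe's origin on its axis when not pushed in
- probe_nose (a joint): how far the spring tip is pushed into the probe in m: 0 out, 0.010 at its stop. Spring: 1.6 N to start moving, 0.4 N more per mm, 5.6 N at the stop
- panel: aluminium panel, fixed on the rest, 20 degree (0.35 rad) slope. Origin: ring centre, on the face; z outward normal, x up the slope, y across. Spans x -45 to 45, y -72 to 28 mm; 2 mm high lip at the low edge. Ring mark: flat dark ring, 20 mm inside, 25 mm outside diameter; the dark cross mark (24 mm) lies at y -48 mm
- rest: fixed dark steel rest that carries the panel, foot 104 x 110 x 6 mm. Origin: centre of its underside, z up; the ring centre lies 36 mm above and 22 mm to +y of it
- vial: loose white sample vial with white cap, 30 mm across, 52 mm high, standing. Origin: centre of its underside
- dish: loose small petri dish, 61 mm across, 14 mm high. Origin: centre of its underside
- bead_pot: loose white pot with a screw lid, 62 mm across, 62 mm high. Origin: centre of its underside

How it is judged:
By the outcome, as a careful person would: the job done as asked, in the order asked, and still so for the second after the job is handed in, while the arm keeps its last pose, push and grip.
It also fails if it takes over 48 s, if anything falls off the work surface, if the arm or the gripper's body presses on something with over 40 N, if the wrist force passes 120 N, or if a joint passes its speed limit or range.

## Working session

There is one attempt and no reset: what is moved stays moved. The work goes in short steps, each a Python script; the robot and the scene stay as the last script left them, time stands still between calls to the robot, and variables do not carry over. Pictures are saved under pics/ and viewed, at most 13 in all, crops included, and the job is handed in when it is done.

```bash
mkdir -p pics; python3 - <<'E'
from cell import r
import cv2,numpy as np
s=r.sense();print(s['time'],s['tool_pos'],s['orientation'],s['opening'],s['force'])
for n in('side','top'):
    c=r.read_camera(n);np.savez(f'{n}0.npz',**c);cv2.imwrite(f'pics/{n}0.png',c['frame'][:,:,::-1]);print(c['intrinsics'],c['extrinsics'].round(4))
E
```

```text
0.0 [ 0.21884268 -0.61148504  0.2302071 ] [-3.09346212e+00 -5.37005195e-01  6.72001498e-04] 0.08542132481647216 [-0.24096612  0.16468433 -0.71480351]
[[378.73523369   0.         326.41410486]
 [  0.         378.73523369 197.53625161]
 [  0.           0.           1.        ]] [[-0.9989 -0.0345  0.032   0.5219]
 [-0.0469  0.682  -0.7298  0.7925]
 [ 0.0034 -0.7305 -0.6829  0.6868]
 [ 0.      0.      0.      1.    ]]
[[451.33098531   0.         324.50377694]
 [  0.         451.33098531 203.05814138]
 [  0.           0.           1.        ]] [[-0.0197 -0.9989  0.0428  0.4799]
 [-0.9998  0.0194 -0.0059  0.1479]
 [ 0.005  -0.0429 -0.9991  1.2808]
 [ 0.      0.      0.      1.    ]]
```

View pics/side0.png

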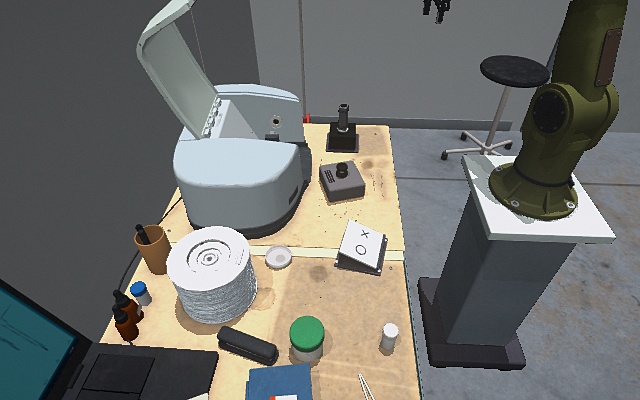

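View pics/top0.png

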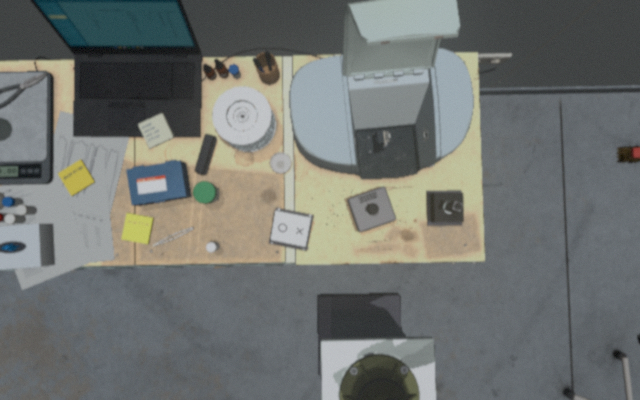

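The side view shows the probe in its stand at about (343,125), the plunger at (342,168) and the ring at (362,250). In the top view the stand is at (445,208), the plunger at (371,208) and the ring at (282,228). The machine lies just beyond the gauge (+x). I'll enlarge these areas.

```bash
python3 - <<'E'
import cv2,numpy as np
t=np.load('top0.npz')['frame'];s=np.load('side0.npz')['frame']
a=cv2.resize(t[175:260,260:475],None,fx=3.7,fy=3.7,interpolation=cv2.INTER_CUBIC)
b=cv2.resize(s[98:208,310:380],None,fx=5,fy=5,interpolation=cv2.INTER_CUBIC)
c=cv2.resize(s[210:280,325:395],None,fx=6,fy=6,interpolation=cv2.INTER_CUBIC)
cv2.imwrite('pics/t1.png',a[:,:,::-1])
o=np.zeros((550,780,3),np.uint8);o[:,:350]=b[:550];o[:420,355:775]=c
cv2.imwrite('pics/s1.png',o[:,:,::-1])
E
```

```text
(no output)
```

View pics/t1.png

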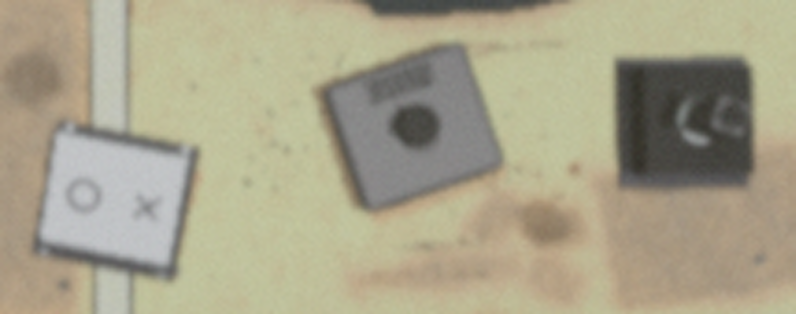

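View pics/s1.png

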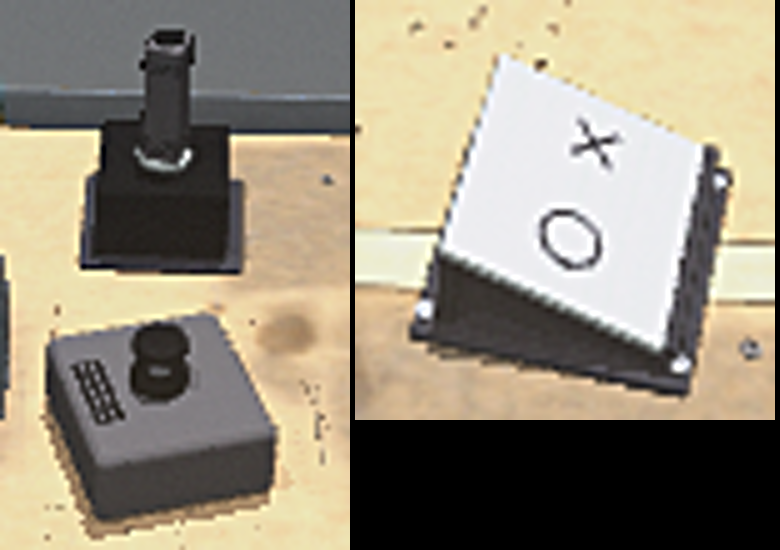

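```bash
cat > h.py <<'E'
import numpy as np,cv2
def load(n): return dict(np.load(n+'.npz'))
def ray(c,p):
    d=np.linalg.inv(c['intrinsics'])@[p[0],p[1],1.]; E=c['extrinsics']
    d=E[:3,:3]@d; return E[:3,3],d/np.linalg.norm(d)
def tri(c1,p1,c2,p2):
    A=np.zeros((3,3));b=np.zeros(3);R=[ray(c1,p1),ray(c2,p2)]
    for o,d in R:
        P=np.eye(3)-np.outer(d,d);A+=P;b+=P@o
    x=np.linalg.solve(A,b); return x,[np.linalg.norm(np.cross(x-o,d))*1e3 for o,d in R][0]
def plane(c,p,z):
    o,d=ray(c,p); return o+d*(z-o[2])/d[2]
def proj(c,X):
    E=c['extrinsics'];p=c['intrinsics']@(E[:3,:3].T@(np.asarray(X)-E[:3,3]));return p[:2]/p[2]
E
python3 - <<'E'
from h import *
T=load('top0');S=load('side0')
def blobs(c,box,th,up=4,inv=True):
    x0,y0,x1,y1=box
    g=cv2.cvtColor(c['frame'],cv2.COLOR_RGB2GRAY)[y0:y1,x0:x1]
    g=cv2.resize(g,None,fx=up,fy=up,interpolation=cv2.INTER_CUBIC)
    m=((g<th) if inv else (g>th)).astype(np.uint8)
    for k in cv2.findContours(m,cv2.RETR_EXTERNAL,cv2.CHAIN_APPROX_NONE)[0]:
        a=cv2.contourArea(k)/up**2
        if a<6: continue
        (cx,cy),(w,h),an=cv2.minAreaRect(k)
        f=lambda p:((np.array(p)+.5)/up-.5+[x0,y0]).round(2)
        print(f((cx,cy)),'sz',round(w/up,1),round(h/up,1),round(an),'a',round(a,1),'top',f(k[k[:,0,1].argmin(),0]))
print('top panel');blobs(T,(276,219,307,239),150)
print('side panel');blobs(S,(350,226,378,258),150)
print('top plunger');blobs(T,(363,198,381,219),75)
print('side plunger');blobs(S,(328,158,356,184),45)
# white panel quads
for n,c,box in(('top',T,(262,200,320,255)),('side',S,(325,212,395,275))):
    x0,y0,x1,y1=box;f=c['frame'][y0:y1,x0:x1]
    hsv=cv2.cvtColor(f,cv2.COLOR_RGB2HSV);m=((hsv[...,1]<30)&(hsv[...,2]>165)).astype(np.uint8)
    k=max(cv2.findContours(m,cv2.RETR_EXTERNAL,cv2.CHAIN_APPROX_NONE)[0],key=cv2.contourArea)
    e=cv2.approxPolyDP(cv2.convexHull(k),3,True)[:,0]+[x0,y0];print(n,cv2.contourArea(k),e.tolist())
t=lambda u,v:np.array([(u+.5)/3.7-.5+260,(v+.5)/3.7-.5+175])
s=lambda u,v:np.array([(u+.5)/5-.5+310,(v+.5)/5-.5+98])
print('cap',tri(T,t(732,117),S,s(170,37)))
print('plunger',tri(T,t(415,125),S,s(160,335)))
# stand top corners (top view: right/left edges at 50+5)
for a,b in (((750,62),(228,125)),((750,175),None),((645,62),(105,125))):
    print('st',plane(T,t(*a),.055).round(4), plane(S,s(*b),.055).round(4) if b else '')
# gauge top corners
print('gauge',tri(T,t(463,46),S,s(48,340)),tri(T,t(500,163),S,s(210,317)))
# crops for gripping view
a=cv2.resize(T['frame'][186:230,424:468],None,fx=9,fy=9,interpolation=cv2.INTER_CUBIC)
b=cv2.resize(S['frame'][98:142,325:361],None,fx=9,fy=9,interpolation=cv2.INTER_CUBIC)
o=np.hstack([a,b]);o=(255*(o/255.)**.5).astype(np.uint8);cv2.imwrite('pics/p2.png',o[:,:,::-1])
E
```

```text
top panel
side panel
[360.37 249.5 ] sz 11.5 8.3 45 a 74.7 top [357.62 244.62]
[364.38 233.5 ] sz 6.8 5.4 21 a 11.0 top [362.12 229.88]
top plunger
[371.5 208.5] sz 8.8 10.2 90 a 61.8 top [372.62 204.12]
side plunger
[341.5  169.88] sz 15.0 11.2 90 a 135.6 top [340.62 162.38]
top 969.5 [[276, 211], [309, 217], [304, 245], [271, 238]]
side 1260.0 [[349, 219], [382, 234], [375, 267], [339, 251]]
cap (array([ 0.51540536, -0.19813165,  0.13084854]), np.float64(1.0612544981262066))
plunger (array([0.51575872, 0.01499636, 0.07809063]), np.float64(1.1396755322281404))
st [ 0.5569 -0.2355  0.055 ] [ 0.4783 -0.2271  0.055 ]
st [ 0.4738 -0.2328  0.055 ] 
st [ 0.5584 -0.1581  0.055 ] [ 0.5545 -0.2231  0.055 ]
gauge (array([ 0.57598907, -0.02643758,  0.03963591]), np.float64(2.045120081324946)) (array([ 0.48761606, -0.05181515,  0.03960648]), np.float64(1.373156157712762))
```

View pics/p2.png

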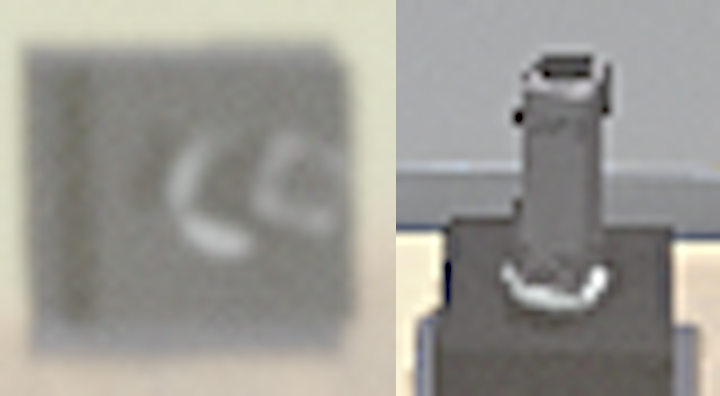

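The stand fills the left part of the picture. The probe cap sits at about (299,183) in the crop, a square turned roughly 10–20°. I'll refine the sub-pixel centres once more, then move.

```bash
python3 - <<'E'
from h import *
T=load('top0');S=load('side0')
def dark(c,ctr,r,th):  # darkness-weighted centroid
    g=cv2.cvtColor(c['frame'],cv2.COLOR_RGB2GRAY).astype(float);p=np.array(ctr,float)
    for _ in range(6):
        yy,xx=np.mgrid[:400,:640];w=np.clip(th-g,0,None)*(np.hypot(xx-p[0],yy-p[1])<r)
        p=np.array([(w*xx).sum(),(w*yy).sum()])/w.sum()
    return p
gT=cv2.cvtColor(T['frame'],cv2.COLOR_RGB2GRAY);gS=cv2.cvtColor(S['frame'],cv2.COLOR_RGB2GRAY)
mT=np.median(gT[222:236,274:304]);mS=np.median(gS[235:255,350:372]);print(mT,mS)
rT=dark(T,(282.1,227.6),7,mT-12);cT=dark(T,(299.4,230.6),6,mT-12)
rS=dark(S,(360.6,249.6),8,mS-30);cS=dark(S,(365,233.7),7,mS-30)
print('ring',rT,rS,tri(T,rT,S,rS));print('cross',cT,cS,tri(T,cT,S,cS))
R=tri(T,rT,S,rS)[0];C=tri(T,cT,S,cS)[0];print('dist',np.linalg.norm(R-C),'yaw',np.degrees(np.arctan2(-(R-C)[0],(R-C)[1])))
k=[[(276,211),(349,219)],[(309,217),(0,0)],[(304,245),(0,0)],[(271,238),(0,0)]]
# panel corners top->side order: TL(+x,+y) TR(+x,-y) BR BL ; side: cross end is upper
Q=[tri(T,a,S,b) for a,b in(((276,211),(339,251)),((309,217),(349,219)),((304,245),(382,234)),((271,238),(375,267)))]
P=np.array([q[0] for q in Q]);print(P.round(4),[round(q[1],1) for q in Q])
n=np.cross(P[1]-P[3],P[0]-P[2]);n/=np.linalg.norm(n);print('n',n,'tilt',np.degrees(np.arccos(n[2])))
for a,b in((3,0),(2,1)):v=P[b]-P[a];print('updir yaw',np.degrees(np.arctan2(v[1],v[0])),np.linalg.norm(v))
for a,b in((0,1),(3,2)):v=P[a]-P[b];print('across yaw',np.degrees(np.arctan2(-v[0],v[1])),np.linalg.norm(v))
pT=dark(T,(371.5,208.5),7,80);print('plunger T',pT,plane(T,pT,.075),'side of it',proj(S,plane(T,pT,.075)))
print('side tri',tri(T,pT,S,(341.5,164.5)))
print(gS[158:182,334:350][:, ::1])
print('S grip rows');print(gS[103:126,332:356])
print('T cap');print(gT[198:216,440:464])
E
```

```text
193.0 237.0
ring [282.08476821 227.48874172] [360.26611286 249.58435978] (array([0.46914458, 0.25879711, 0.03408077]), np.float64(1.0106385026903164))
cross [299.15955473 230.66790353] [364.44389275 233.57646475] (array([0.45912657, 0.21188703, 0.03466663]), np.float64(0.6609244800784222))
dist 0.04797144606399995 yaw -12.054882245015541
[[0.5153 0.2738 0.0448]
 [0.4957 0.1836 0.0515]
 [0.418  0.1999 0.022 ]
 [0.4386 0.2918 0.0175]] [np.float64(1.6), np.float64(0.3), np.float64(0.3), np.float64(0.7)]
n [-0.31713628  0.1277058   0.93974242] tilt 19.991656376110196
updir yaw -13.207885171786181 0.08336293583762151
updir yaw -11.786109409363162 0.08465978583282933
across yaw -12.271976642955405 0.09250426697913497
across yaw -12.63888802419818 0.09433190416729371
plunger T [371.19092332 208.39123631] [0.51481418 0.01631532 0.075     ] side of it [342.35561404 165.89881058]
side tri (array([0.51592656, 0.01679683, 0.07981105]), np.float64(1.251974648046949))
[[224 224 224 224 224 225 223 223 223 223 223 223 224 220 222 222]
 [223 223 221 222 224 224 225 224 225 226 226 227 227 228 228 23
[... 4938 characters left out ...]
68  73  91  95  91  77  65  63  57  55  61  78  92  96  91  90  87
   89  94  90  80  87 123]
 [ 70  70  74  84 106 116 106  94  81  73  66  61  64  73  80  82  85  89
   97 103  94  83  83 120]
 [ 67  71  74  76 105 131 134 130 116 103  90  72  65  59  64  68  71  80
   87  93  88  77  83 120]
 [ 71  69  69  73  90 116 137 142 137 135 120  98  71  62  61  62  65  67
   70  75  74  68  84 121]
 [ 73  68  70  69  79  86 109 124 131 132 122  97  75  66  61  67  64  63
   64  69  68  69  85 118]
 [ 69  70  71  75  70  74  78  90  96  98  92  79  69  63  67  67  64  65
   67  65  68  68  83 116]
 [ 71  70  66  69  69  68  68  72  73  71  70  65  63  64  65  68  67  65
   66  67  68  71  80 115]]
```

```bash
cat >> h.py <<'E'
def down(yaw): # tool down, tool x at yaw (rad)
    return np.array([np.cos(yaw/2),np.sin(yaw/2),0])*np.pi
E
python3 - <<'E'
from h import *
from cell import r
T=load('top0');S=load('side0')
print('cap',plane(T,(457.4,205.8),.139),'collar',plane(T,(449.6,206.5),.06),'tri',tri(T,(457.4,205.8),S,(343.4,105.2)))
for x in(.512,.516,.52):print(x,proj(S,(x,-.197,.1)))
o=down(np.radians(-17));P=np.array([.515,.0165,0])
r.move_gripper(0.0)
r.move_pose(P+[0,0,.15],o);s=r.sense();print(s['time'],s['tool_pos'],s['force'],s['opening'])
print(r.movel(P+[0,0,.082],v=.15))
f0=r.sense()['force']
hit=r.movel(P+[0,0,.06],v=.03,f_stop=14)
s=r.sense();print(hit,s['time'],s['tool_pos'],s['force']-f0)
c=r.read_camera('side');cv2.imwrite('pics/press.png',cv2.resize(c['frame'][100:220,270:430],None,fx=4,fy=4)[:,:,::-1])
E
```

```text
cap [ 0.51526134 -0.19549034  0.139     ] collar [ 0.51622625 -0.1980245   0.06      ] tri (array([ 0.5162803 , -0.19817349,  0.13017532]), np.float64(0.7452262926449759))
0.512 [344.74379461 114.58883219]
0.516 [343.39384512 114.55173192]
0.52 [342.04420349 114.51464011]
3.35 [0.51524091 0.0155129  0.15007144] [ 0.54751846 -0.57372612  0.27856957] -0.00027818331788616465
False
True 4.55 [0.51592728 0.01643258 0.06510585] [-1.61772721 -0.24849835  7.19054421]
```

View pics/press.png

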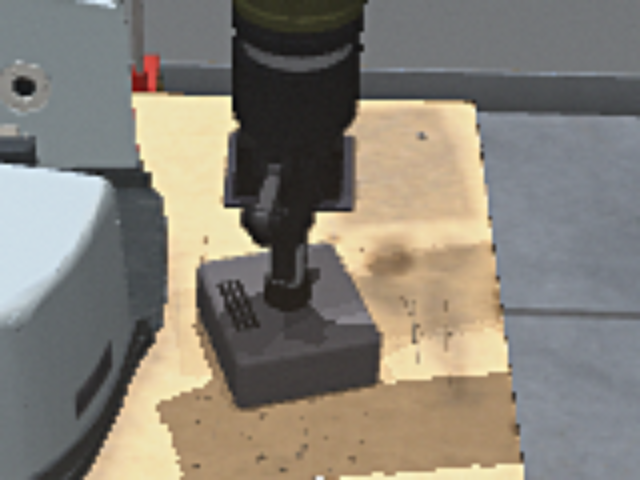

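The shut fingers are pressing the head at about (288,290). It's down on the boss, with 7 N at z = 65 mm. I'll push slightly harder to be sure it's at the stop, release it, then pick up the probe.

```bash
python3 - <<'E'
from h import *
from cell import r
o=down(np.radians(-17));P=np.array([.515,.0165,0])
f0=r.sense()['force'][2]
hit=r.movel(P+[0,0,.062],v=.02,f_stop=12);s=r.sense();print(hit,s['tool_pos'],s['force'][2]-f0)
r.wait(.2)
r.movel(P+[0,0,.10],v=.1)
c=r.read_camera('side');im1=c['frame'][100:220,290:410]
r.movel(P+[0,0,.19],v=.2)
B=np.array([.5157,-.197,0])
r.move_gripper(.07)
r.move_pose(B+[0,0,.20],o)
f0=r.sense()['force']
hit=r.movel(B+[0,0,.081],v=.1,f_stop=8)
s=r.sense();print(hit,s['time'],s['tool_pos'],s['force']-f0,s['opening'])
c=r.read_camera('side');im2=c['frame'][80:200,290:410]
cv2.imwrite('pics/pick.png',cv2.resize(np.hstack([im1,im2]),None,fx=3.3,fy=3.3)[:,:,::-1])
E
```

```text
True [0.51595206 0.01638835 0.06509398] -0.520999613411008
False 9.0333 [ 0.51628689 -0.19719204  0.08173489] [ 0.34353876 -1.35979762  0.48830016] 0.06997292177511928
```

View pics/pick.png

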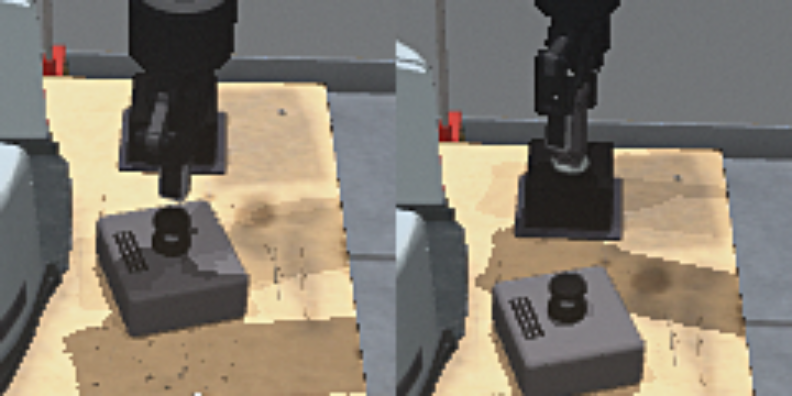

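The plunger is back up, and the open fingers now straddle the grip. Next I'll grasp, lift and check.

```bash
python3 - <<'E'
from h import *
from cell import r
f0=r.sense()['force']
r.move_gripper(.015,grasp_force=60)
s=r.sense();print(s['opening'],s['finger_force'],s['tool_pos'],s['force']-f0,s['orientation'])
p=np.array(s['tool_pos'])
hit=r.movel(p+[0,0,.02],v=.06,f_stop=15);print(hit,r.sense()['force']-f0)
hit=r.movel(p+[0,0,.12],v=.2)
s=r.sense();print(s['time'],s['opening'],s['tool_pos'],s['force']-f0)
c=r.read_camera('side');np.savez('lift.npz',**c);a=c['frame'][30:150,290:410]
cv2.imwrite('pics/lift.png',cv2.resize(a,None,fx=5,fy=5,interpolation=cv2.INTER_CUBIC)[:,:,::-1])
print('expected tip px',proj(c,np.array(s['tool_pos'])-[0,0,.066]))
E
```

```text
0.023300952642615728 58.96936118602753 [ 0.5159862  -0.19714502  0.08134085] [-0.04952806 -1.52632561  0.80544339] [ 3.10679915e+00 -4.64363462e-01  1.02420005e-03]
False [ 0.26577297 -0.02513126 -1.98418107]
10.7083 0.02336513955203269 [ 0.51520427 -0.19698947  0.20011567] [ 0.25951725  0.5301399  -2.53405404]
expected tip px [344.06722574 104.21721852]
```

View pics/lift.png

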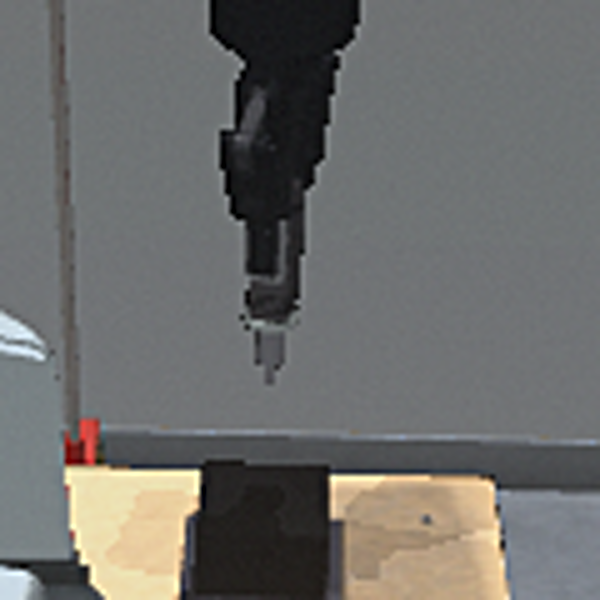

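The probe is gripped and hanging straight, with its tip at (269,383) in the crop. That's about 7 mm lower than expected, so I'll find the panel by contact. Carrying it to the ring now.

```bash
cat >> h.py <<'E'
from scipy.spatial.transform import Rotation as Ro
ps=np.radians(-12.3);th=np.radians(20)
px=np.array([np.cos(th)*np.cos(ps),np.cos(th)*np.sin(ps),np.sin(th)]);py=np.array([-np.sin(ps),np.cos(ps),0]);n=np.cross(px,py)
OP=Ro.from_matrix(np.c_[px,-py,-n]).as_rotvec();RING=np.array([.4691,.2587,.0355])
E
python3 - <<'E'
from h import *
from cell import r
print(n,OP)
r.movel([.50,.0,.225],v=.25)
r.movel(RING+n*.15,v=.25,orientation=OP)
r.movel(RING+n*.085,v=.1)
r.wait(.3)
s=r.sense();d=np.array(s['tool_pos'])-RING;print(s['time'],d@px,d@py,d@n,s['force']);print((Ro.from_rotvec(s['orientation']).inv()*Ro.from_rotvec(OP)).magnitude())
o=[]
for k in('side','top'):
    c=r.read_camera(k);np.savez(f'near_{k}.npz',**c)
    x,y=(325,190) if k=='side' else (245,185)
    o.append(cv2.resize(c['frame'][y:y+78,x:x+78],None,fx=5,fy=5,interpolation=cv2.INTER_CUBIC))
    print(k,proj(c,s['tool_pos']-n*.066),proj(c,s['tool_pos']-n*.073),proj(c,RING))
cv2.imwrite('pics/near.png',np.hstack(o)[:,:,::-1])
E
```

```text
[-0.33416927  0.07286068  0.93969262] [ 3.04015276 -0.32758219  0.53606096]Traceback (most recent call last):
  File "<stdin>", line 6, in <module>
cell.Unreachable: the arm cannot follow that straight line within its joint ranges
```

```bash
python3 - <<'E'
from h import *
from cell import r
s=r.sense();print(s['time'],s['tool_pos'],np.round(s['joint_positions'],2))
for a in range(-180,180,30):
    R=(Ro.from_rotvec(n*np.radians(a))*Ro.from_rotvec(OP)).as_rotvec()
    print(a,[None if q is None else np.round(q,2).tolist() for q in(r.solve_ik(RING+n*h,R) for h in(.15,.065))])
E
```

```text
13.0 [0.41953974 0.26820724 0.17644857] [ 0.56 -0.27 -1.23  2.05  0.02  0.96 -2.48]
-180 [[0.56, -0.27, -1.23, 2.05, 0.02, 0.96, -2.48], [0.38, 0.11, -1.19, 2.11, 0.53, 0.87, 0.23]]
-150 [[-1.77, -0.23, 0.84, 2.11, 0.55, 1.1, 0.72], [0.38, 0.11, -1.19, 2.11, 0.53, 0.87, 0.76]]
-120 [[-1.77, -0.23, 0.84, 2.11, 0.55, 1.1, 1.24], [0.38, 0.11, -1.19, 2.11, 0.53, 0.87, 1.28]]
-90 [[-1.77, -0.23, 0.84, 2.11, 0.55, 1.1, 1.76], [0.38, 0.11, -1.19, 2.11, 0.53, 0.87, 1.81]]
-60 [[-1.77, -0.23, 0.84, 2.11, 0.55, 1.1, 2.29], [0.38, 0.11, -1.19, 2.11, 0.53, 0.87, 2.33]]
-30 [None, None]
0 [[0.56, -0.27, -1.23, 2.05, 0.02, 0.96, -2.48], None]
30 [[0.42, -0.2, -1.13, 2.05, 0.12, 0.97, -2.05], [0.21, 0.08, -1.01, 2.11, 0.48, 0.86, -2.35]]
60 [[0.3, -0.16, -1.04, 2.05, 0.17, 0.98, -1.57], [0.47, 0.15, -1.29, 2.1, 0.58, 0.89, -1.89]]
90 [[0.24, -0.15, -0.99, 2.06, 0.19, 0.98, -1.07], [0.45, 0.14, -1.27, 2.1, 0.57, 0.89, -1.36]]
120 [[0.17, -0.14, -0.93, 2.06, 0.21, 0.98, -0.56], [0.41, 0.12, -1.22, 2.11, 0.55, 0.88, -0.82]]
150 [[0.11, -0.13, -0.88, 2.06, 0.22, 0.99, -0.05], [0.39, 0.12, -1.2, 2.11, 0.54, 0.87, -0.29]]
```

```bash
sed -i 's/^OP=.*;RING/OP=(Ro.from_rotvec(n*np.pi\/2)*Ro.from_matrix(np.c_[px,-py,-n])).as_rotvec();RING/' h.py; python3 - <<'E'
from h import *
from cell import r
r.set_joints(r.solve_ik(RING+n*.15,OP))
r.movel(RING+n*.085,v=.1)
r.wait(.3)
s=r.sense();d=np.array(s['tool_pos'])-RING;print(s['time'],d@px,d@py,d@n,s['force'],np.round(s['joint_positions'],2));print((Ro.from_rotvec(s['orientation']).inv()*Ro.from_rotvec(OP)).magnitude())
o=[]
for k in('side','top'):
    c=r.read_camera(k);np.savez(f'near_{k}.npz',**c)
    x,y=(325,190) if k=='side' else (245,185)
    o.append(cv2.resize(c['frame'][y:y+78,x:x+78],None,fx=5,fy=5,interpolation=cv2.INTER_CUBIC))
    print(k,proj(c,s['tool_pos']-n*.066),proj(c,s['tool_pos']-n*.073),proj(c,RING))
cv2.imwrite('pics/near.png',np.hstack(o)[:,:,::-1])
E
```

```text
15.375 0.0003333468842135999 0.00021223941861388783 0.08544546468679971 [ 0.71409544 -0.19441734 -0.74392839] [ 0.26  0.02 -1.05  2.1   0.41  0.88 -1.24]
0.0010925225913580785
side [364.2051931  244.43312366] [362.90516338 246.16414684] [360.78736755 249.18031817]
top [280.95648402 229.49352273] [281.35054983 228.59336963] [282.09747803 227.14310882]
```

View pics/near.png

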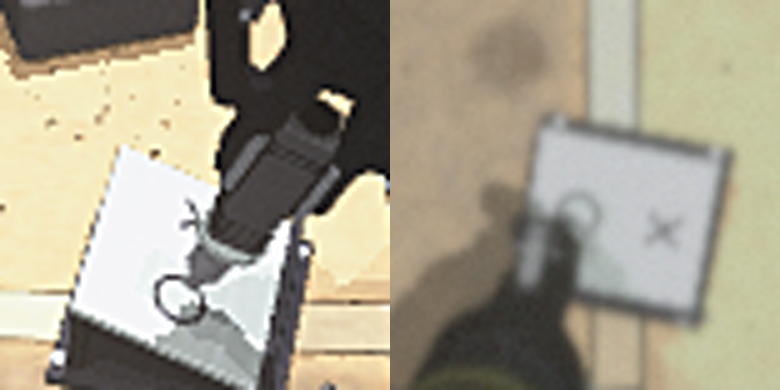

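The tip in the side view, about (187,297) in the crop, is heading for the ring at (180,298). Now I'll feel slowly for contact along the normal.

```bash
python3 - <<'E'
from h import *
from cell import r
f0=np.array(r.sense()['force'])
tr=[]
for h in np.arange(.083,.058,-.001):
    hit=r.movel(RING+n*h,v=.015,f_stop=6)
    s=r.sense();f=(np.array(s['force'])-f0)@n;d=(np.array(s['tool_pos'])-RING);tr.append((round(h,3),round(d@n*1e3,2),round(f,2)))
    if f>1.7 or hit: break
print(tr,s['time'],d@px,d@py)
o=[]
for k in('side','top'):
    c=r.read_camera(k);np.savez(f'con_{k}.npz',**c)
    x,y=(335,215) if k=='side' else (260,205)
    o.append(cv2.resize(c['frame'][y:y+48,x:x+48],None,fx=8,fy=8,interpolation=cv2.INTER_CUBIC))
cv2.imwrite('pics/con.png',np.hstack(o)[:,:,::-1])
E
```

```text
[(np.float64(0.083), np.float64(82.85), np.float64(1.28)), (np.float64(0.082), np.float64(81.91), np.float64(0.44)), (np.float64(0.081), np.float64(80.92), np.float64(1.38)), (np.float64(0.08), np.float64(79.93), np.float64(1.09)), (np.float64(0.079), np.float64(78.92), np.float64(1.02)), (np.float64(0.078), np.float64(77.91), np.float64(0.28)), (np.float64(0.077), np.float64(76.94), np.float64(0.06)), (np.float64(0.076), np.float64(75.93), np.float64(0.79)), (np.float64(0.075), np.float64(74.94), np.float64(1.6)), (np.float64(0.074), np.float64(73.92), np.float64(0.34)), (np.float64(0.073), np.float64(72.94), np.float64(0.75)), (np.float64(0.072), np.float64(71.92), np.float64(0.43)), (np.float64(0.071), np.float64(71.12), np.float64(3.78))] 18.7583 6.919680533970865e-05 0.00013466379969915253
```

View pics/con.png

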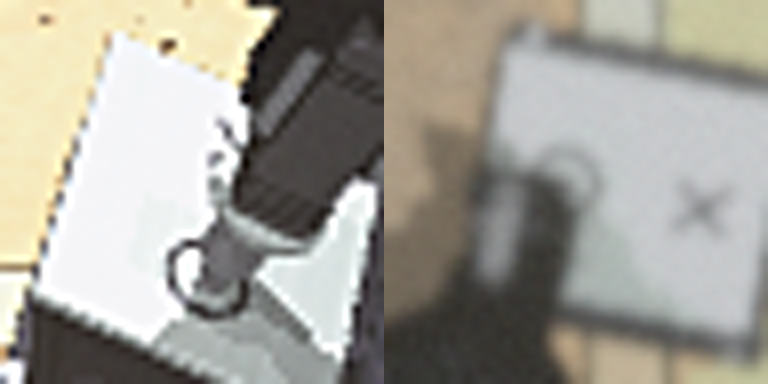

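```bash
python3 - <<'E'
from h import *
from cell import r
F=[]
for _ in range(20): r.wait(.02);s=r.sense();F.append(np.array(s['force'])@n)
print(np.mean(F),np.std(F),s['time'],((s['tool_pos']-RING)@n))
c=load('con_side');a=c['frame'][238:258,350:377]
b=load('side0')['frame'][238:258,350:377]
o=np.vstack([cv2.resize(x,None,fx=14,fy=14,interpolation=cv2.INTER_NEAREST) for x in(a,b)])
for k in(0,280):cv2.circle(o,(int((360.3-350+.5)*14),int((249.55-238+.5)*14)+k),3,(255,0,0),-1)
cv2.imwrite('pics/con2.png',o[:,:,::-1])
E
```

```text
0.35497078692924383 0.5280575054062467 19.1917 0.0710753007127996
```

View pics/con2.png

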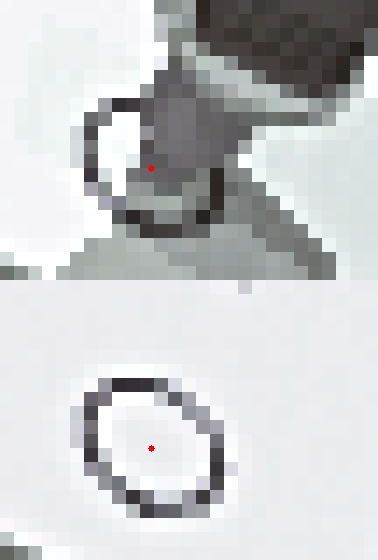

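```bash
python3 - <<'E'
from h import *
c=load('con_side');g=cv2.cvtColor(c['frame'],cv2.COLOR_RGB2GRAY)
print('cols',list(range(355,371)))
for y in range(240,256):print(y,g[y,355:371])
p=proj(c,RING)
for nm,v in(('px',px),('py',py),('n',n)):print(nm,(proj(c,RING+v*.01)-p).round(2))
E
```

```text
cols [355, 356, 357, 358, 359, 360, 361, 362, 363, 364, 365, 366, 367, 368, 369, 370]
240 [241 240 246 246 247 252 189 130 128  60  63  54  53  67  61  54]
241 [241 241 244 243 248 254 255 129 190 122  66  67  65  53  51  65]
242 [241 241 244 241 242 255 239  91 149 196 193 141  72  65  65  54]
243 [240 244 246 246 249 255  95  92 111 153 190 191 194 118  68  62]
244 [242 249 254 255 255 152  89 101  93 128 144 172 196 191 194 119]
245 [247 255 161  50  61  86 101 113 115  99 110 143 141 163 189 193]
246 [252 106 127 255 255  89 109 115 114  98  99  93 101 102 112 104]
247 [215  73 255 254 255 146 107 115 113 100  98  92  89 208 242 236]
248 [219 119 255 250 255  79 111 113 110 105  99  90 165 242 229 228]
249 [218  87 255 254 233  91  91 106 108 102  96 136 254 238 225 228]
250 [255  57 219 255 116 102  98  94  94 121  40 128 136 245 230 229]
251 [254 164 137 255 151 146 106  99 134 130  39 104 121 130 241 237]
252 [251 255 169 129 159 167 170 174 137 106  44 135 126 115 130 249]
253 [247 254 255  88  39  72 136 133  96  35  76 129 125 120 115 133]
254 [250 255 255 178 134  55  61  64  94  98 168 164 159 115 125 121]
255 [255 165 177 176 184 188 160 165 167 158 161 158 159 156 122 120]
px [-4.1  -1.87]
py [-0.89  3.46]
n [ 1.82 -2.43]
```

Tip centre is about (361.3,250.1) and ring centre (360.3,249.6), so the tip sits about 2.5 mm downslope, still inside the ring. I'll lift slightly, shift 2 mm upslope, then press while averaging the force at each step.

```bash
python3 - <<'E'
from h import *
from cell import r
G=RING+px*.002
def mean(k=30):
    F=[];r.wait(.1)
    for _ in range(k): r.wait(.01);s=r.sense();F.append(np.array(s['force']))
    F=np.array(F);return F.mean(0),s
r.movel(RING+n*.077,v=.05);r.movel(G+n*.077,v=.05)
b,s=mean(60)
for h in(.0725,.0715,.0705,.0695,.0685,.0675,.0665):
    r.movel(G+n*h,v=.015,f_stop=8)
    f,s=mean();d=s['tool_pos']-G;e=f-b
    print(h,(d@n*1e3).round(2),'N',(e@n).round(2),'lat',(e@px).round(2),(e@py).round(2),round(s['time'],2))
    if e@n>3.4: break
E
```

```text
0.0725 72.57 N -0.07 lat 0.02 0.1 21.11
0.0715 71.61 N 1.67 lat 0.4 0.2 21.71
0.0705 70.56 N 2.18 lat 1.08 0.3 22.31
0.0695 69.56 N 2.61 lat 1.19 0.54 22.91
0.0685 68.52 N 2.93 lat 1.4 0.84 23.51
0.0675 67.55 N 3.41 lat 1.72 0.71 24.11
```

```bash
python3 - <<'E'
from h import *
from cell import r
G=RING+px*.002
r.movel(G+n*.067,v=.01)
r.wait(.3);F=[]
for _ in range(30): r.wait(.01);s=r.sense();F.append(np.array(s['force']))
d=s['tool_pos']-G;print(d@px,d@py,d@n,np.mean(F,0)@n,s['opening'],s['finger_force'],s['time'],np.degrees((Ro.from_rotvec(s['orientation']).inv()*Ro.from_rotvec(OP)).magnitude()))
c=r.read_camera('side');np.savez('fin_side.npz',**c)
x0,y0=345,212;k=12
o=cv2.resize(c['frame'][y0:y0+48,x0:x0+48],None,fx=k,fy=k,interpolation=cv2.INTER_NEAREST)
T=np.array(s['tool_pos'])
q=lambda X:tuple(int(v) for v in ((proj(c,X)-[x0,y0]+.5)*k))
cv2.line(o,q(T-n*.067),q(T+n*.04),(255,0,0),1)
cv2.circle(o,(int((360.3-x0+.5)*k),int((249.55-y0+.5)*k)),4,(0,0,255),-1)
cv2.imwrite('pics/fin.png',o[:,:,::-1])
E
```

```text
4.67013710856376e-05 3.945668439782422e-05 0.06702478378083378 2.152761670037196 0.02363099675553938 59.251654744148254 24.9083 0.0069299506140246755
```

View pics/fin.png

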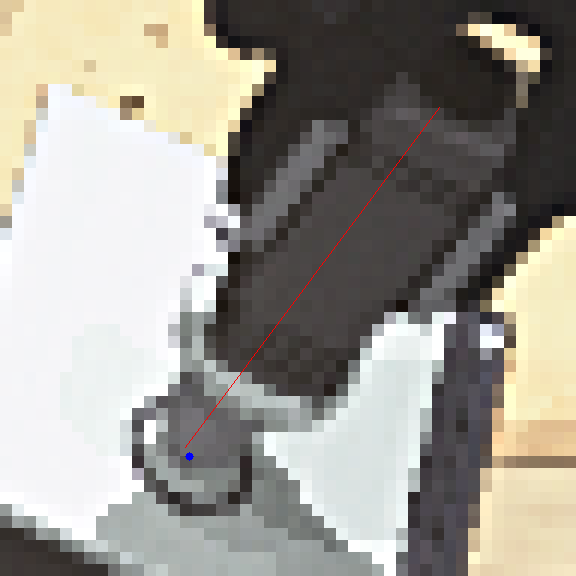

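The collar is centred on the commanded axis, and the tip, at about (195,460), covers the ring centre at (189,457). The position readings put the tip about 4.9 mm in, so I'm handing in.

```bash
python3 -c "
from cell import r
print(r.job_done())"
```

```text
the job is handed in; nothing more can be done
None
```

I handed the job in at about 25 s: the plunger was pressed to its stop and came back up, and the arm is still holding the probe square to the panel inside the ring, with the spring tip about 5 mm in by the position readings.

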